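Slide the catch tray into its runners and close the keeper

ROBOT

A 6-joint arm with a two-finger parallel gripper is mounted at the origin on a cart in front of the work surface, level with it; the furniture and walls round the work are solid. World frame = base frame: x ahead of the robot, y to its left, z up, the work surface at z = 0. Lengths are in m, angles in rad, forces in N, time in s.
With the tool pointing down it reaches from about 0.4 to 0.825 m from the base axis. Payload 7 kg.
Tool frame: the origin (TCP) lies midway between the tips of the shut fingers; the grasp point (between the pads) lies 19 mm behind it; z points along the fingers, y is the line along which they close (so a half turn about z gives the same grasp; the last joint's range is limited). The gripper opens to 88 mm and grips with 3 to 60 N. Pads are 19 mm wide; open, the fingers measure 130 mm over their backs; the gripper's body (78 mm by 193 mm) begins 47 mm behind the grasp point.
Start: joints at [1.504, 0.359, 0.012, 0, -1.224, -0.288], TCP at [0.235, 0.633, 0.227] pointing down, gripper open.
Joint ranges: [-3.07, 3.07], [-1.43, 2.12], [-1.02, 1.25], [-3.03, 1.67], [-3.05, -0], [-3.03, 3.03]. Speed limits (rad/s): [2.39, 2.39, 3.01, 3.14, 3.14, 3.14].

INTERFACE

Orientations are given as a rotation vector (axis times angle).
In Python, from station import * gives the robot as it stands. The module is installed in compiled form; this text tells all that it offers.
- The arm moves only by the tool drive_tool, never from a script. Its argument "series" is a list of rows, each a list of 7 numbers: the finger opening in m, from 0 to 0.0876, then the shift along the tool's x, y, z in m, then the turn, a rotation vector about the tool's x, y, z in rad. A call has 1 to 5 rows; each row is the pose to reach, as a shift and turn from the pose commanded when the call began, along the tool's axes at that moment; what a row does not reach only later rows make up. A row lasts 1/8 s, in which the tool goes at most 62.5 mm and 10.7 degrees, less where a joint would pass 70% of its speed; a pose out of reach is approached as far as the arm can. A call with a gripper value outside its range is refused whole. The fingers move at their own pace and stop on an object; "squeeze" is the grip in N (left out, the last holds). Time passes only in rows, so rows that repeat a pose let the fingers close. It gives the time, the measured TCP pose, the force, the opening and the grip force at its end, in the units of the state.
- get_obs(): the state, without advancing time (a new reading comes with each control period).
- grab_frame(name): name is "scene" or "top" or "wrist"; returns (picture, depth): 384x512x3 uint8, red, green, blue; 384x512 float32, m along the optical axis (not along the pixel's ray), 0 where there is no reading.
- get_calibration(name): a dict with "mtx" (3x3 intrinsics, pixels), "distortion" ([k1, k2, p1, p2, k3] as OpenCV has them; the pictures are not rectified), "origin" and "rotation" of the camera in the world. Camera axes: x right, y up, looking along -z (the intrinsics and any distortion apply to the point x, -y, -z); pixel columns grow to the right and rows downward; lengths in m; the calibration is good to about 2 mm. A picture is of the moment at which its call begins: read the wrist's pose just before it. get_calibration takes no time and is no camera call; for the wrist camera it gives the pose at the moment of the call.
- sign_off(): hands the job in; it is judged then, once.
Trained networks look in the newest picture that a camera, given by its name, has taken for a name from the list of things; names that differ only in an ending like _2 or _b are one class to them, and where a whole thing is asked for, a point or a joint stands for the part that bears it (a point fixed in the world has none). Each returns a list of dicts, best first, with "conf" (0 to 1); they miss things now and then, are a little off and sometimes report something else, mostly with a low value. They report only what shows in the picture. A call takes as long as a camera call.
- spot_in(camera, thing): "centre" ([x, y, z] in m, in world coordinates, good to about 4 mm: the middle of the surface that is visible of it).
- cut_out(camera, thing): "pixels" (384x512 bool, what is visible of it).
The state is a dict: "time_s": time; "joint_positions": joint angles; "qvel": joint speeds; "tau": joint torques, N m; "eef_pos": TCP position; "ee_rot": TCP orientation; "wrist_force": force on the tool from outside, world axes, zero at the start; "ft_torque": the same for the moment, N m; "gripper_width": finger opening in m; "gripper_force": force on a finger pad.
Only numpy, scipy, OpenCV 4.12 (cv2) and the standard library are available. Lean on these libraries where they do the work, as an engineer would, in place of code of your own. Each camera call takes 0.05 s, during which the arm holds its last target. There are 200 camera calls.

TASK

Put the catch tray back under the chopping board: slide it flat along the worktop, without lifting it, into the open end of the board's runners, and push it fully home against the stop. Then swing the steel keeper shut across the opening behind it. Do not disturb the drinking glass and the spice jar.

Things in the scene. Friction and masses are not known exactly. Their poses are not given: they have to be found in the camera images.
- board: Light wood chopping board, 190 x 170 mm, top 48 mm above the worktop, fixed on two aluminium runners. Origin: on the worktop, midway between the runners at their open end; x points into the track, y across it, z up. Wood covers x = 55 to 245 mm; before that the space between the runners is open above. A lemon and a garlic bulb lie on its far half. The tray slides on the level worktop itself.
- track_mouth (a point): Same point as the board's origin, same axes. The runners are 30 mm high and start here at x = 0. Clear width between their walls 114 mm, flared to about 130 mm over the first 25 mm. A lip on each (underside 25 mm up) reaches inward to 46 mm from the middle, over the tray's rim, so the tray enters only from this end.
- track_stop (a point): Middle of the face of the cross bar that stops the tray, 126 mm inside the open end, 13 mm above the worktop, hidden under the wood.
- tray: Loose open-topped steel tray, about 250 g. Origin: centre of underside; x along its 120 mm length (starts pointing roughly the way in), y along its 110 mm width. Box 22 mm high, inside 106 x 88 mm, walls and floor 3 mm; an out-turned rim at the top makes up 120 x 110. Both ends alike. Push it from outside or drag it with fingers inside. Home: origin at x = 66 mm, y = 0 +-2 mm in the board's frame.
- keeper (a joint): Flat steel bar 85 mm long, 10 wide, 9 to 17 mm above the worktop, on an upright pivot beside the open end; stiff (about 1 N at its knob), stays where left. 0: shut, across the opening along the board's +y, at its end stop; 1.57: straight out of the track (board's -x); range 0 to 2.7. Seen from above it turns clockwise to shut. Starts open, 1.65 to 2.1. Shuts only once the tray is home.
- keeper_knob (a point): Middle of the keeper's upright round knob, 13 mm in diameter, on the bar from 17 to 43 mm above the worktop, 70 mm from the pivot. This point is 30 mm above the worktop.
- keeper_pivot (a point): On the keeper's upright pivot axis, 30 mm above the worktop (the pivot itself is 19 mm high); 3 mm outside the open end and 78 mm to the board's -y side.
- glass: Drinking glass (clear tumbler, 70 mm in diameter, 80 mm high) standing on the worktop to the left, in front of the sink; a bystander. Origin: centre of its underside.
- spice: Spice jar with a black lid (45 mm in diameter, 104 mm high) standing on the worktop to the right of the sink, behind the space in front of the runners; a bystander. Origin: centre of its underside.

How it is judged:
By the outcome, as a careful person would: the job done as asked, in the order asked, and still so for the second after the job is handed in, with the robot touching nothing.
It also fails if it takes over 69 s, if anything falls off the work surface, if the arm or the gripper's body presses on something with over 40 N, if the wrist force passes 120 N, or if a joint passes its speed limit or range.

## Working session

There is one attempt and no reset: what is moved stays moved. The work goes in short steps, Python scripts to look and compute and a tool call to move; the robot and the scene stay as the last step left them, time stands still between calls to the robot, and variables do not carry over. Pictures are saved under pics/ and viewed, at most 10 in all, crops included, and the job is handed in when it is done.

Besides the shell and the picture viewer there is one more tool, called after "Call:" as a command line: name --pt "numbers of a row" for each row, then --argument value for the rest. drive_tool: Moves the arm, as the interface text tells. Its arguments: {"type":"object","properties":{"series":{"type":"array"},"squeeze":{"type":"number"}},"required":["series"]}

```bash
mkdir -p pics; cat > h.py <<'E'
from station import *
import numpy as np, cv2
from scipy.spatial.transform import Rotation as R
def snap(n,f):
    o=get_calibration(n); p,d=grab_frame(n); cv2.imwrite('pics/'+f,p[:,:,::-1]); return p,d,o
def cloud(d,c):
    v,u=np.mgrid[0:d.shape[0],0:d.shape[1]]
    pts=np.stack([u,v],-1).reshape(-1,1,2).astype(np.float64)
    n=cv2.undistortPoints(pts,np.array(c['mtx'],float),np.array(c['distortion'],float)).reshape(-1,2)
    z=d.reshape(-1); P=np.c_[n[:,0]*z,-n[:,1]*z,-z]
    return (P@np.array(c['rotation']).reshape(3,3).T+np.array(c['origin'])).reshape(*d.shape,3)
def project(P,c):
    P=np.atleast_2d(P); q=(P-np.array(c['origin']))@np.array(c['rotation']).reshape(3,3)
    q=q*[1,-1,-1]
    return cv2.projectPoints(q,np.zeros(3),np.zeros(3),np.array(c['mtx'],float),np.array(c['distortion'],float))[0].reshape(-1,2)
def tool():
    o=get_obs(); return np.array(o['eef_pos']),R.from_rotvec(o['ee_rot']),o
E
python3 - <<'E'
from h import *
p,r,o=tool(); print(o['time_s'],p,o['ee_rot'],r.as_matrix().round(3))
for n in('scene','top'):
    p,d,c=snap(n,n+'0.png'); print(n,c['origin'])
    np.savez(n+'0.npz',p=p,d=d,P=cloud(d,c))
    for t in('board','tray','keeper','keeper_knob','glass','spice','track_mouth'):
        try:
            for x in spot_in(n,t)[:2]: print(t,round(x['conf'],2),np.round(x['centre'],4))
        except Exception as e: print(t,e)
print(get_obs()['time_s'])
E
```

```text
0.0 [0.23436132 0.63248627 0.22562998] [ 3.09064632e+00 -5.54308691e-01 -2.50941777e-04] [[ 0.938 -0.348 -0.   ]
 [-0.348 -0.938 -0.002]
 [ 0.     0.002 -1.   ]]
scene [-0.05799068 -0.84354915  0.80667675]Traceback (most recent call last):
  File "<stdin>", line 5, in <module>
  File "h.py", line 11, in cloud
    return (P@np.array(c['rotation']).reshape(3,3).T+np.array(c['origin'])).reshape(*d.shape,3)
              ~~~~~~~~~~~~~~~~~~~~~~~~~~~~~~~^^^^^
ValueError: cannot reshape array of size 3 into shape (3,3)
```

View pics/scene0.png

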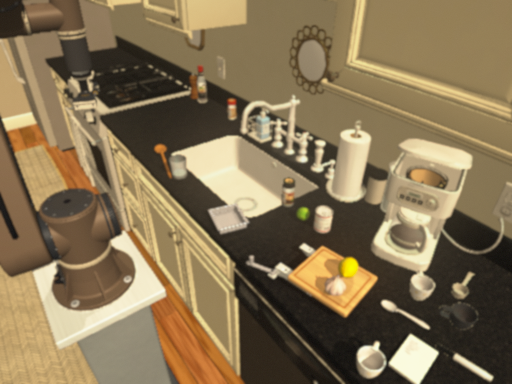

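The scene view shows the tray (228,217), the keeper at (265,265), the board (333,280), the spice jar (289,190) and the glass (178,165). The camera rotation is a rotation vector, so I'll fix that in the helper.

```bash
sed -i "s/np.array(c\['rotation'\]).reshape(3,3)/R.from_rotvec(c['rotation']).as_matrix()/" h.py
python3 - <<'E'
from h import *
for n in('top','scene'):
    p,d,c=snap(n,n+'1.png'); print(n,c['origin'])
    np.savez(n+'1.npz',p=p,d=d,P=cloud(d,c))
    for t in('board','tray','keeper','keeper_knob','glass','spice','track_mouth'):
        try:
            for x in spot_in(n,t)[:2]: print(t,round(x['conf'],2),np.round(x['centre'],4))
        except Exception as e: print(t,e)
    for t in ('board','tray','keeper'):
        x=cut_out(n,t)
        if x:
            m=x[0]['pixels']; P=cloud(d,c)[m&(d>0)]
            h={'board':.048,'tray':.022,'keeper':.013}[t]
            Q=P[abs(P[:,2]-h)<.008][:,:2].astype(np.float32)
            print(t,m.sum(),len(Q),'zmed',np.median(P[:,2]).round(4),cv2.minAreaRect(Q) if len(Q)>3 else '')
print(get_obs()['time_s'])
E
```

```text
top [ 0.37765414 -0.01331262  1.42524248]
board 0.84 [ 0.5249 -0.4006  0.0452]
tray 0.63 [ 0.6849 -0.0518  0.1032]
tray 0.62 [ 0.4634 -0.0064  0.0025]
keeper 0.54 [ 0.4168 -0.2607  0.0172]
glass 0.61 [0.4711 0.3694 0.0282]
spice 0.72 [ 0.5231 -0.4034  0.0454]
spice 0.45 [ 0.6904 -0.0504  0.1055]
track_mouth 0.69 [ 0.5235 -0.3994  0.0481]
board 2468 2147 zmed 0.0489 ((0.5191092491149902, -0.3665205240249634), (0.1722610741853714, 0.3210359215736389), 12.837085723876953)
tray 1143 333 zmed 0.006 ((0.46436893939971924, -0.007139764726161957), (0.12024491280317307, 0.11007386445999146), 75.37598419189453)
keeper 55 34 zmed 0.0193 ((0.4158070385456085, -0.2694595158100128), (0.012204045429825783, 0.05838191136717796), 29.296955108642578)
scene [-0.05799068 -0.84354915  0.80667675]
board 0.39 [ 0.5075 -0.4145  0.0474]
tray 0.77 [ 0.4714 -0.007  -0.0008]
keeper 0.56 [ 0.4088 -0.2581  0.0191]
keeper_knob 0.55 [ 0.4097 -0.2591  0.0193]
glass 0.76 [0.4607 0.3428 0.0569]
spice 0.54 [ 0.6839 -0.0681  0.0652]
track_mouth 0.77 [ 0.5047 -0.4139  0.0457]
board 3368 2632 zmed 0.0473 ((0.5151763558387756, -0.37180638313293457), (0.1790093332529068, 0.3275534212589264), 13.642279624938965)
tray 815 268 zmed 0.0053 ((0.4614183306694031, -0.0093817338347435), (0.12574107944965363, 0.11066824942827225), 76.18553161621094)
keeper 116 82 zmed 0.0172 ((0.4097406268119812, -0.2648618519306183), (0.011394314467906952, 0.09040004760026932), 23.438095092773438)
1.15
```

View pics/top1.png

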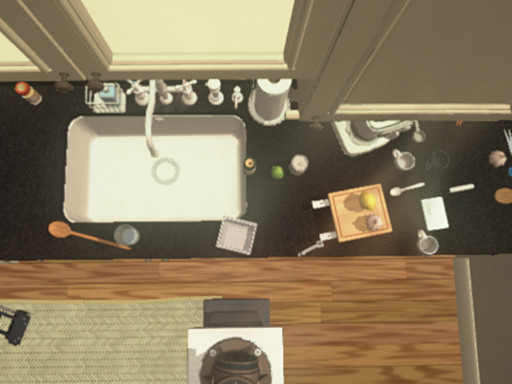

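The top view shows the tray at (237,236), the board at (361,212) with its open end to the left, and the keeper around (320,243), on the robot's side. I'll move over the work and look with the wrist camera.

Call:
drive_tool --pt "0.0876 0.036 0.048 0 0 0 0" --pt "0.0876 0.072 0.096 -0.005 0 0 0" --pt "0.0876 0.108 0.144 -0.01 0 0 0" --pt "0.0876 0.144 0.192 -0.015 0 0 0" --pt "0.0876 0.18 0.24 -0.02 0 0 0"

```text
time_s: 1.78
eef_pos: [0.3202, 0.3435, 0.247]
ee_rot: [-3.092, 0.554, -0.0]
wrist_force: [0.9, 0.2, 0.0]
gripper_width: 0.0874
gripper_force: 0.0
```

Call:
drive_tool --pt "0.0876 0.036 0.048 0 0 0 0" --pt "0.0876 0.072 0.096 -0.005 0 0 0" --pt "0.0876 0.108 0.144 -0.01 0 0 0" --pt "0.0876 0.144 0.192 -0.015 0 0 0" --pt "0.0876 0.18 0.24 -0.02 0 0 0"

```text
time_s: 2.4
eef_pos: [0.4055, 0.056, 0.2673]
ee_rot: [-3.091, 0.553, -0.002]
wrist_force: [1.5, 0.7, -0.6]
gripper_width: 0.0876
gripper_force: 0.0
```

Call:
drive_tool --pt "0.0876 0.036 0.048 0 0 0 0" --pt "0.0876 0.072 0.096 0 0 0 0" --pt "0.0876 0.108 0.144 0 0 0 0" --pt "0.0876 0.11 0.16 0 0 0 0" --pt "0.0876 0.11 0.16 0 0 0 0"

```text
time_s: 3.02
eef_pos: [0.4523, -0.1314, 0.2664]
ee_rot: [3.092, -0.558, -0.001]
wrist_force: [-0.6, 0.2, 0.4]
gripper_width: 0.0877
gripper_force: 0.0
```

```bash
python3 - <<'E'
from h import *
p,r,o=tool(); print(o['time_s'],p,r.as_matrix().round(3)[:,:2].T,o['wrist_force'])
n='wrist'; p,d,c=snap(n,'w1.png'); print(c['origin'])
P=cloud(d,c); np.savez('w1.npz',p=p,d=d,P=P)
for t in('tray','keeper','keeper_knob','board'):
    for x in spot_in(n,t)[:2]: print(t,round(x['conf'],2),np.round(x['centre'],4))
E
```

```text
3.025 [ 0.45232169 -0.13136605  0.26635193] [[ 0.937 -0.35  -0.001]
 [-0.35  -0.937  0.   ]] [-0.56234653  0.1658285   0.44943305]
[ 0.5213283  -0.15856391  0.42434319]
tray 0.92 [ 4.606e-01 -5.400e-03 -1.000e-04]
keeper 0.67 [ 0.4076 -0.2573  0.015 ]
keeper_knob 0.94 [ 0.4134 -0.2581  0.0112]
board 0.65 [ 0.5161 -0.384   0.0481]
```

View pics/w1.png

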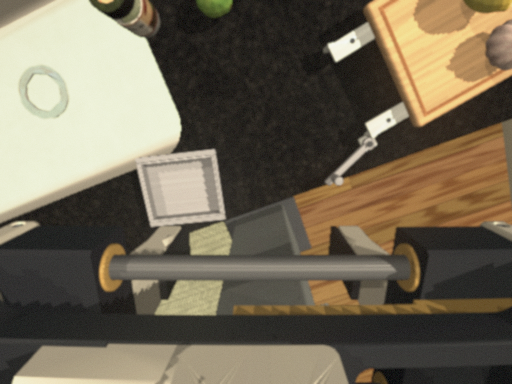

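The wrist view shows the tray (182,187), keeper knob (335,180), pivot (369,143), the runner ends at (328,50) and (368,125), and the board's front edge from (367,10) to (418,125). Next I fit the geometry.

```bash
python3 - <<'E'
from h import *
P=np.load('w1.npz')['P']; P[...,2]
Z=P[...,2]; v,u=np.mgrid[0:384,0:512]
def reg(a,b,box): return (Z>a)&(Z<b)&(u>=box[0])&(u<box[1])&(v>=box[2])&(v<box[3])
print('table z',np.median(Z[60:140,200:300]))
T=P[reg(.014,.032,(125,235,140,235))]; print('tray',len(T),np.median(T[:,2]),cv2.minAreaRect(T[:,:2].astype(np.float32)))
Rn=reg(.022,.037,(310,412,15,140))
n,l,s,ce=cv2.connectedComponentsWithStats(Rn.astype(np.uint8))
for i in range(1,n):
    if s[i,4]>60:
        Q=P[l==i]; b=cv2.boxPoints(cv2.minAreaRect(Q[:,:2].astype(np.float32))); print('runner',s[i],np.median(Q[:,2]).round(4),b.round(4).tolist())
K=P[reg(.022,.05,(320,360,165,195))]; print('knob',len(K),K.mean(0),K[:,2].max())
K=P[reg(.012,.03,(360,380,134,150))]; print('pivot',len(K),K.mean(0))
# wood: fit with top camera + wrist, 190x170
for f in('w1','top1','scene1'):
    Q=np.load(f+'.npz')['P']; m=(Q[...,2]>.043)&(Q[...,2]<.053)&(Q[...,0]>.38)&(Q[...,0]<.66)&(Q[...,1]<-.27)&(Q[...,1]>-.56)
    m=cv2.morphologyEx(m.astype(np.uint8),cv2.MORPH_OPEN,np.ones((5,5)))
    n,l,s,_=cv2.connectedComponentsWithStats(m); i=1+s[1:,4].argmax(); q=Q[l==i]
    r=cv2.minAreaRect(q[:,:2].astype(np.float32)); print(f,'wood',r,cv2.boxPoints(r).round(4).tolist())
E
```

```text
table z -0.00016486988060118724
tray 1833 0.021591287221659206 ((0.46100738644599915, -0.008894048631191254), (0.12131993472576141, 0.11066190153360367), 75.57733154296875)
runner [327  17  53  45 863] 0.0298 [[0.5375999808311462, -0.27970001101493835], [0.5511999726295471, -0.3361999988555908], [0.5867000222206116, -0.3276999890804291], [0.5730999708175659, -0.2711000144481659]]
runner [365 101  45  37 714] 0.0297 [[0.43560001254081726, -0.29739999771118164], [0.44749999046325684, -0.35420000553131104], [0.4715999960899353, -0.3492000102996826], [0.45969998836517334, -0.2924000024795532]]
knob 99 [ 0.39868755 -0.23133479  0.03801522] 0.044138744442450084
pivot 170 [ 0.42975131 -0.29428615  0.01847585]
w1 wood ((0.528486967086792, -0.41646358370780945), (0.16941682994365692, 0.15805092453956604), 10.404547691345215) [[0.4309000074863434, -0.3540000021457672], [0.4593999981880188, -0.5095000267028809], [0.6261000037193298, -0.4788999855518341], [0.5975000262260437, -0.32339999079704285]]
top1 wood ((0.6159183979034424, -0.49974244832992554), (0.022421017289161682, 0.02949693612754345), 88.14048767089844) [[0.6007999777793884, -0.5105000138282776], [0.630299985408783, -0.5113999843597412], [0.6309999823570251, -0.48899999260902405], [0.6014999747276306, -0.48809999227523804]]
scene1 wood ((0.5308480858802795, -0.43442171812057495), (0.16911053657531738, 0.18959730863571167), 10.48104476928711) [[0.43050000071525574, -0.35659998655319214], [0.4648999869823456, -0.5429999828338623], [0.6312000155448914, -0.5123000144958496], [0.5967000126838684, -0.32580000162124634]]
```

Call:
drive_tool --pt "0.0876 -0.0135 -0.058 0 0 0 -0.036" --pt "0.0876 -0.027 -0.116 0 0 0 -0.072" --pt "0.0876 -0.041 -0.174 0 0 0 -0.107" --pt "0.0876 -0.041 -0.174 0.06 0 0 -0.107" --pt "0.0876 -0.041 -0.174 0.12 0 0 -0.107"

```text
time_s: 3.9
eef_pos: [0.4751, 0.0494, 0.146]
ee_rot: [-3.116, 0.382, -0.004]
wrist_force: [0.8, 0.5, -0.4]
gripper_width: 0.0876
gripper_force: 0.0
```

```bash
cat > goal.py <<'E'
from h import *
import sys
def goal(x,y,z,yaw):  # desired TCP & heading of tool y (deg) -> tool shift and turn
    p,r,o=tool(); s=r.inv().apply(np.array([x,y,z])-p); a=r.as_matrix()[:,1]
    dy=np.radians(yaw)-np.arctan2(a[1],a[0]); dy=(dy+np.pi)%(2*np.pi)-np.pi
    print('t',o['time_s'],'p',p.round(4),'yaw',np.degrees(np.arctan2(a[1],a[0])).round(1),'tilt',r.as_matrix()[2,:2].round(4),'shift',s.round(4),'turnz',round(-dy,3),'F',np.round(o['wrist_force'],1),'w',round(o['gripper_width'],4))
if __name__=='__main__': goal(*map(float,sys.argv[1:5]))
E
python3 goal.py .4751 .0458 .007 -104.4
```

```text
t 3.9 p [0.4751 0.0494 0.146 ] yaw -104.0 tilt [ 0.0022 -0.0022] shift [0.0006 0.0038 0.139 ] turnz 0.008 F [ 0.8  0.5 -0.4] w 0.0876
```

Call:
drive_tool --pt "0.0876 0.0 0.003 0.05 0 0 0" --pt "0.0876 0.0 0.003 0.1 0 0 0" --pt "0.0876 0.0 0.003 0.125 0 0 0" --pt "0.0876 0.0 0.003 0.135 0 0 0" --pt "0.0876 0.0 0.003 0.135 0 0 0"

```text
time_s: 4.53
eef_pos: [0.4742, 0.0446, 0.0117]
ee_rot: [3.117, -0.386, -0.0]
wrist_force: [0.3, 0.3, 0.3]
gripper_width: 0.0877
gripper_force: 0.0
```

```bash
python3 goal.py .4751 .0458 .007 -104.4
python3 - <<'E'
from h import *
p,d,c=snap('wrist','w2.png')
E
```

```text
t 4.525 p [0.4742 0.0446 0.0117] yaw -104.1 tilt [-0.0002  0.0003] shift [ 0.0005 -0.0014  0.0047] turnz 0.005 F [0.3 0.3 0.3] w 0.0877
```

View pics/w2.png

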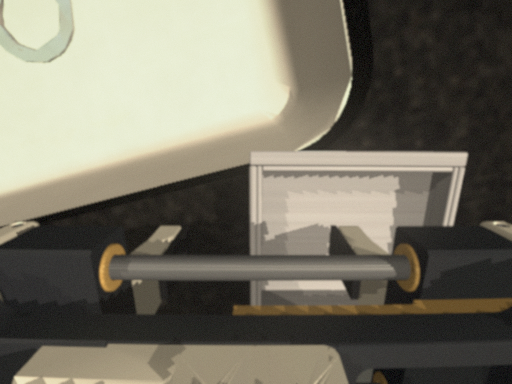

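The right finger is inside the tray and the left one outside. The rear wall (u≈256) lies midway between them. I'll lower a little and close.

Call:
drive_tool --pt "0.0876 0 0 0.004 0 0 0" --pt "0.0 0 0 0.004 0 0 0" --pt "0.0 0 0 0.004 0 0 0" --pt "0.0 0 0 0.004 0 0 0" --pt "0.0 0 0 0.004 0 0 0" --squeeze 20

```text
time_s: 5.2
eef_pos: [0.4742, 0.044, 0.0076]
ee_rot: [-3.117, 0.388, -0.0]
wrist_force: [0.3, 0.6, -0.3]
gripper_width: 0.0534
gripper_force: 0.0
```

Call:
drive_tool --pt "0.0 0 0 0 0 0 0" --pt "0.0 0 0 0 0 0 0" --pt "0.0 0 0 0 0 0 0"

```text
time_s: 5.58
eef_pos: [0.4741, 0.044, 0.0075]
ee_rot: [3.117, -0.388, -0.0]
wrist_force: [-0.4, 0.2, 0.2]
gripper_width: 0.0233
gripper_force: 0.0
```

```bash
python3 goal.py .4852 -.1757 .0075 -79.5
```

```text
t 5.575 p [0.4741 0.044  0.0075] yaw -104.2 tilt [-0.0001  0.    ] shift [0.0646 0.2103 0.    ] turnz -0.431 F [-0.4  0.2  0.2] w 0.0233
```

Call:
drive_tool --pt "0.0 0 0 0 0 0 0" --pt "0.0 0 0 0 0 0 0" --pt "0.0 0 0 0 0 0 0" --pt "0.0 0 0 0 0 0 0"

```text
time_s: 6.08
eef_pos: [0.4743, 0.0441, 0.0076]
ee_rot: [-3.117, 0.388, -0.0]
wrist_force: [0.9, 1.7, -0.0]
gripper_width: 0.0065
gripper_force: 20.0
```

Call:
drive_tool --pt "0.0 0.004 0.014 0 0 0 -0.06" --pt "0.0 0.01 0.035 0 0 0 -0.15" --pt "0.0 0.017 0.056 0 0 0 -0.25" --pt "0.0 0.025 0.08 0 0 0 -0.35" --pt "0.0 0.03 0.1 0 0 0 -0.431"

```text
time_s: 6.7
eef_pos: [0.4787, -0.0609, 0.0076]
ee_rot: [-3.128, -0.292, 0.0]
wrist_force: [-0.2, 2.6, 1.3]
gripper_width: 0.0065
gripper_force: 20.0
```

```bash
python3 goal.py .4803 -.1508 .0075 -79.5
python3 - <<'E'
from h import *
p,d,c=snap('top','t2.png'); P=cloud(d,c)
for n in('top','wrist'):
    if n=='wrist': p,d,c=snap('wrist','w3.png'); P=cloud(d,c)
    x=cut_out(n,'tray')
    if x:
        Q=P[x[0]['pixels']&(abs(P[...,2]-.02)<.006)&(d>0)]; print(n,x[0]['conf'],len(Q),cv2.minAreaRect(Q[:,:2].astype(np.float32)))
E
```

```text
t 6.7 p [ 0.4787 -0.0609  0.0076] yaw -79.3 tilt [-0.     -0.0002] shift [-0.015   0.0886  0.0001] turnz 0.003 F [-0.2  2.6  1.3] w 0.0065
top 0.55 119 ((0.47319525480270386, -0.11853228509426117), (0.07069118320941925, 0.11927071958780289), 10.529308319091797)
wrist 0.62 8284 ((0.49255824089050293, -0.11716920137405396), (0.10375581681728363, 0.11975647509098053), 10.714709281921387)
```

View pics/w3.png

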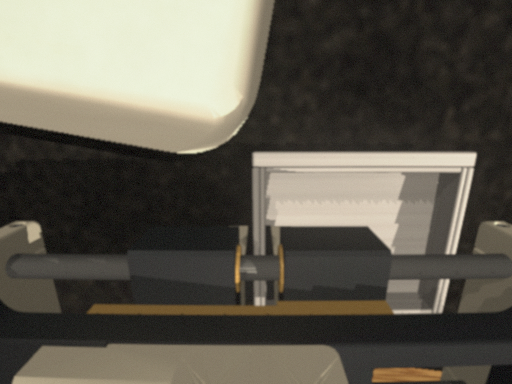

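The tray is held square (yaw 10.7°, matching the board) and centred on the tool; its far rim is at v≈158. Next is the pre-entry point.

Call:
drive_tool --pt "0.0 -0.004 0.02 0 0 0 0" --pt "0.0 -0.009 0.05 0 0 0 0" --pt "0.0 -0.013 0.075 0 0 0 0" --pt "0.0 -0.015 0.088 0 0 0 0.003" --pt "0.0 -0.015 0.088 0 0 0 0.003"

```text
time_s: 7.52
eef_pos: [0.4801, -0.1498, 0.0075]
ee_rot: [3.129, 0.281, 0.0]
wrist_force: [0.3, -2.2, -0.2]
gripper_width: 0.0063
gripper_force: 20.0
```

```bash
python3 goal.py .5069 -.2950 .0075 -79.5
python3 - <<'E'
from h import *
p,d,c=snap('wrist','w4.png'); P=cloud(d,c); np.savez('w4.npz',P=P)
E
```

```text
t 7.525 p [ 0.4801 -0.1498  0.0075] yaw -79.7 tilt [0.     0.0003] shift [5.000e-04 1.476e-01 1.000e-04] turnz -0.004 F [ 0.3 -2.2 -0.2] w 0.0063
```

View pics/w4.png

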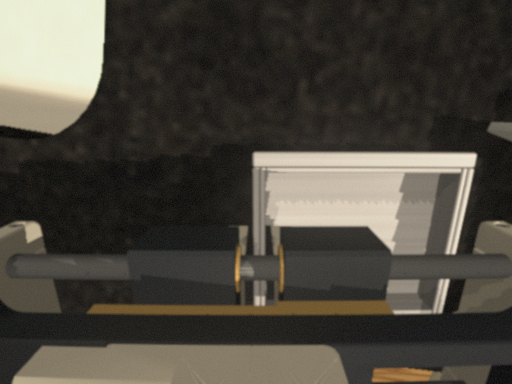

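The far runner's tip is at (495,130), outside the rim line (v≈153), so the entry is clear. I'll advance with force checks.

Call:
drive_tool --pt "0.0 0 0.012 0 0 0 0" --pt "0.0 0 0.024 0 0 0 0" --pt "0.0 0 0.036 0 0 0 0" --pt "0.0 0 0.048 0 0 0 0" --pt "0.0 0 0.048 0 0 0 0"

```text
time_s: 8.2
eef_pos: [0.489, -0.1981, 0.0076]
ee_rot: [3.128, 0.281, 0.001]
wrist_force: [0.8, -3.5, 1.9]
gripper_width: 0.0066
gripper_force: 20.0
```

```bash
python3 goal.py .5069 -.2950 .0075 -79.5
python3 - <<'E'
from h import *
p,d,c=snap('wrist','w5.png'); P=cloud(d,c)
x=cut_out('wrist','tray')
M=np.array([.505,-.285]);a=np.radians(-79.5);X=np.array([np.cos(a),np.sin(a)]);Y=np.array([-X[1],X[0]])
B=np.stack([(P[...,:2]-M)@X,(P[...,:2]-M)@Y],-1)
if x:
    Q=P[x[0]['pixels']&(abs(P[...,2]-.02)<.006)]; print(cv2.minAreaRect(Q[:,:2].astype(np.float32)))
    q=(Q[:,:2]-M)@np.c_[X,Y]; print('tray y max',np.percentile(q[:,1],[95,99]),'x max',np.percentile(q[:,0],99))
m=(abs(P[...,2]-.03)<.005)&(B[...,1]>.03)&(B[...,1]<.1)&(B[...,0]<.055)&(B[...,0]>-.02)
b=B[m]; 
for lo in np.arange(-.01,.055,.01):
    k=b[(b[:,0]>=lo)&(b[:,0]<lo+.01)]
    if len(k)>5: print(lo.round(3),len(k),'inner/outer y',np.percentile(k[:,1],[2,98]).round(4))
E
```

```text
t 8.2 p [ 0.489  -0.1981  0.0076] yaw -79.7 tilt [0.0004 0.0007] shift [0.0004 0.0985 0.0002] turnz -0.004 F [ 0.8 -3.5  1.9] w 0.0066
((0.5033971667289734, -0.2535380423069), (0.10228695720434189, 0.12038981169462204), 9.778519630432129)
tray y max [0.0539528  0.05482483] x max 0.027472763442423085
-0.01 137 inner/outer y [0.0471 0.0679]
0.0 1043 inner/outer y [0.0461 0.0694]
0.01 840 inner/outer y [0.0463 0.0673]
0.02 849 inner/outer y [0.0465 0.0672]
0.03 720 inner/outer y [0.0463 0.0672]
0.04 47 inner/outer y [0.0457 0.0564]
```

The tray has entered straight: the lip's inner edge is at 46.3 mm as specified, and the tray rim at 54.8.

Call:
drive_tool --pt "0.0 0 0.016 0 0 0 0" --pt "0.0 0 0.034 0 0 0 0" --pt "0.0 0 0.052 0 0 0 0" --pt "0.0 0 0.07 0 0 0 0" --pt "0.0 0 0.078 0 0 0 0"

```text
time_s: 8.93
eef_pos: [0.5027, -0.2748, 0.0076]
ee_rot: [-3.129, -0.281, -0.0]
wrist_force: [-0.6, 6.7, 7.5]
gripper_width: 0.0062
gripper_force: 20.0
```

Call:
drive_tool --pt "0.0 0 0.006 0 0 0 0" --pt "0.0 0 0.012 0 0 0 0" --pt "0.0 0 0.017 0 0 0 0" --pt "0.0 0 0.02 0 0 0 0" --pt "0.0 0 0.02 0 0 0 0"

```text
time_s: 9.55
eef_pos: [0.5061, -0.2939, 0.0076]
ee_rot: [3.129, 0.282, -0.0]
wrist_force: [-0.8, 1.6, 3.7]
gripper_width: 0.0063
gripper_force: 20.0
```

```bash
python3 goal.py .5069 -.2950 .0075 -79.5
```

```text
t 9.55 p [ 0.5061 -0.2939  0.0076] yaw -79.7 tilt [-0.0001  0.0002] shift [0.0006 0.0012 0.0001] turnz -0.004 F [-0.8  1.6  3.7] w 0.0063
```

Call:
drive_tool --pt "0.0 0 0.001 0 0 0 0" --pt "0.0 0 0.002 0 0 0 0" --pt "0.0 0 0.003 0 0 0 0" --pt "0.0 0 0.003 0 0 0 0"

```text
time_s: 10.05
eef_pos: [0.5061, -0.2942, 0.0075]
ee_rot: [-3.127, -0.282, 0.001]
wrist_force: [-1.8, 16.8, 9.3]
gripper_width: 0.0064
gripper_force: 20.0
```

Call:
drive_tool --pt "0.0 0 0.001 0 0 0 0" --pt "0.0 0 0.002 0 0 0 0" --pt "0.0 0 0.003 0 0 0 0" --pt "0.0 0 0.003 0 0 0 0"

```text
time_s: 10.55
eef_pos: [0.5059, -0.2945, 0.0073]
ee_rot: [-3.124, -0.281, 0.003]
wrist_force: [-1.5, 34.7, 16.2]
gripper_width: 0.0063
gripper_force: 20.0
```

Firmly on the stop, at x=9.5 mm for the wall as expected. I'll relieve the force, open only a little because the wood is near, and lift out.

Call:
drive_tool --pt "0.0 0 -0.0025 0 0 0 0" --pt "0.0 0 -0.0045 0 0 0 0" --pt "0.025 0 -0.0045 0 0 0 0" --pt "0.025 0 -0.0045 0 0 0 0" --pt "0.025 0 -0.0045 0 0 0 0"

```text
time_s: 11.18
eef_pos: [0.5064, -0.2951, 0.0074]
ee_rot: [3.129, 0.282, -0.0]
wrist_force: [-0.0, -0.6, 0.8]
gripper_width: 0.0241
gripper_force: 0.0
```

Call:
drive_tool --pt "0.025 0 0 -0.005 0 0 0" --pt "0.025 0 0 -0.04 0 0 0" --pt "0.025 0 0 -0.09 0 0 0" --pt "0.025 0 -0.04 -0.15 0 0 0" --pt "0.025 0 -0.09 -0.21 0 0 0"

```text
time_s: 11.8
eef_pos: [0.4929, -0.2215, 0.2001]
ee_rot: [3.129, 0.281, 0.001]
wrist_force: [2.2, 0.3, -0.6]
gripper_width: 0.0248
gripper_force: 0.0
```

```bash
python3 - <<'E'
from h import *
p,r,o=tool(); print(o['time_s'],p,o['gripper_width'],o['wrist_force'])
p,d,c=snap('wrist','w6.png'); P=cloud(d,c)
x=cut_out('wrist','tray')
M=np.array([.505,-.285]);a=np.radians(-79.5);X=np.array([np.cos(a),np.sin(a)]);Y=np.array([-X[1],X[0]])
for y in x[:1]:
    Q=P[y['pixels']&(abs(P[...,2]-.02)<.006)]; q=(Q[:,:2]-M)@np.c_[X,Y]; print('tray',y['conf'],np.percentile(q,[1,99],axis=0).round(4))
for x in spot_in('wrist','keeper_knob')[:2]: print('knob',x)
E
```

```text
11.8 [ 0.49289056 -0.22147801  0.20009741] 0.024840474805867773 [ 2.17355502  0.33900505 -0.58392915]
tray 0.83 [[ 0.0054 -0.0481]
 [ 0.0559  0.0441]]
knob {'centre': [0.4032, -0.2373, 0.0141], 'conf': 0.74}
```

View pics/w6.png

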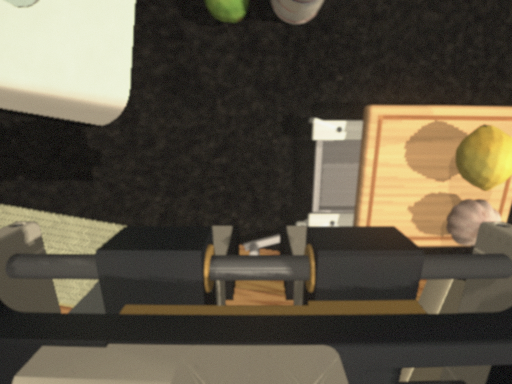

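The tray's rear rim is at x≈6 mm, so it is home; it shows as the dark panel at (337,175). The keeper shows at (262,243), still open. I'll go to its knob.

Call:
drive_tool --pt "0.05 0 0 0 0 0 0"

```text
time_s: 12.08
eef_pos: [0.4928, -0.2217, 0.1979]
ee_rot: [-3.129, -0.283, -0.0]
wrist_force: [-1.1, -0.8, 0.1]
gripper_width: 0.0305
gripper_force: 0.0
```

```bash
python3 goal.py .3975 -.2330 .028 -79.7
```

```text
t 12.075 p [ 0.4928 -0.2217  0.1979] yaw -79.7 tilt [ 0.     -0.0003] shift [-0.0958 -0.0059  0.1699] turnz 0.001 F [-1.1 -0.8  0.1] w 0.0305
```

Call:
drive_tool --pt "0.05 -0.05 -0.003 0.03 0 0 0" --pt "0.05 -0.096 -0.006 0.06 0 0 0" --pt "0.05 -0.096 -0.006 0.11 0 0 0" --pt "0.05 -0.096 -0.006 0.13 0 0 0" --pt "0.05 -0.096 -0.006 0.13 0 0 0"

```text
time_s: 12.7
eef_pos: [0.3954, -0.2333, 0.0657]
ee_rot: [-3.128, -0.281, 0.009]
wrist_force: [0.0, 0.3, 0.2]
gripper_width: 0.0501
gripper_force: 0.0
```

```bash
python3 - <<'E'
from h import *
from goal import goal
goal(.3975,-.233,.028,-79.7)
p,d,c=snap('scene','s3.png'); u,v=project([.3975,-.233,.05],c)[0].astype(int); print(u,v)
cv2.imwrite('pics/s3c.png',cv2.resize(p[max(0,v-60):v+60,max(0,u-80):u+80,::-1],None,fx=5,fy=5,interpolation=cv2.INTER_CUBIC))
E
```

```text
t 12.7 p [ 0.3954 -0.2333  0.0657] yaw -79.7 tilt [-0.0058 -0.0018] shift [0.0023 0.0001 0.0377] turnz -0.001 F [0.  0.3 0.2] w 0.0501
250 254
```

View pics/s3c.png

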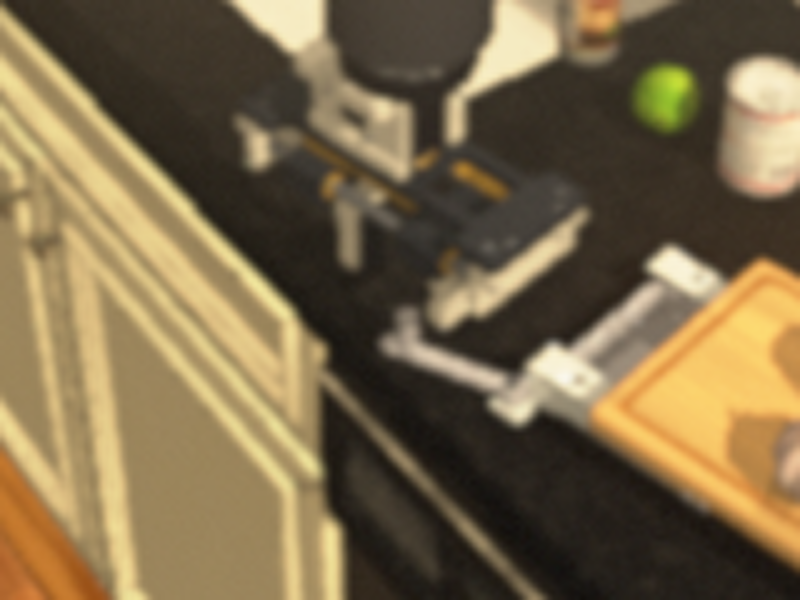

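The fingers, at (350,250) and (445,310), straddle the knob at (405,325) from above. I'll descend and close.

Call:
drive_tool --pt "0.05 0.0 0 0.02 0 0 0" --pt "0.05 0.0 0 0.036 0 0 0" --pt "0.0 0.0 0 0.038 0 0 0" --pt "0.0 0.0 0 0.038 0 0 0" --pt "0.0 0.0 0 0.038 0 0 0" --squeeze 12

```text
time_s: 13.38
eef_pos: [0.3983, -0.2332, 0.0309]
ee_rot: [3.128, 0.283, 0.002]
wrist_force: [0.5, 0.3, 0.1]
gripper_width: 0.0253
gripper_force: 0.0
```

Call:
drive_tool --pt "0.0 0 0 0 0 0 0" --pt "0.0 0 0 0 0 0 0" --pt "0.0 0 0 0 0 0 0"

```text
time_s: 13.75
eef_pos: [0.3974, -0.2328, 0.0304]
ee_rot: [-3.129, -0.283, 0.0]
wrist_force: [-2.9, 5.4, 5.2]
gripper_width: 0.012
gripper_force: 12.0
```

```bash
cat > arc.py <<'E'
from h import *
from scipy.optimize import *
p,r,o=tool(); print(o['time_s'],p.round(4),o['gripper_width'],o['gripper_force'],o['wrist_force'])
piv=np.array([.4278,-.2963]); t0=np.degrees(np.arctan2(*(p[:2]-piv)[::-1])); print('theta',t0,np.hypot(*(p[:2]-piv)))
for t in [100,85,70,55,40,25,10.5]:
    q=np.r_[piv+.07*np.array([np.cos(np.radians(t)),np.sin(np.radians(t))]),p[2]]; print(t,r.inv().apply(q-p).round(4))
E
python3 arc.py
```

```text
13.75 [ 0.3974 -0.2328  0.0304] 0.01197391628468233 12.001111507415771 [-2.87985271  5.35156129  5.17619089]
theta 115.5829919570528 0.07042243665415028
100 [ 0.0189 -0.0021 -0.    ]
85 [ 0.037   0.0004 -0.    ]
70 [ 0.0539  0.0075 -0.    ]
55 [ 0.0683  0.0187 -0.    ]
40 [ 0.0794  0.0333 -0.    ]
25 [ 0.0862  0.0502 -0.    ]
10.5 [ 0.0885  0.0677 -0.    ]
```

Call:
drive_tool --pt "0.0 0.0095 -0.0015 0 0 0 0" --pt "0.0 0.019 -0.002 0 0 0 0" --pt "0.0 0.028 -0.001 0 0 0 0" --pt "0.0 0.037 0.0005 0 0 0 0" --pt "0.0 0.046 0.0035 0 0 0 0"

```text
time_s: 14.38
eef_pos: [0.4445, -0.2261, 0.0305]
ee_rot: [-3.127, -0.282, -0.003]
wrist_force: [0.5, 19.2, 7.0]
gripper_width: 0.0122
gripper_force: 12.0
```

```bash
python3 arc.py
```

```text
14.375 [ 0.4445 -0.2261  0.0305] 0.01219916426404804 12.000369541347027 [ 0.53502331 19.21268763  6.95567831]
theta 76.5730661823872 0.07213367132786859
100 [-0.0287 -0.004  -0.0001]
85 [-0.0106 -0.0015 -0.    ]
70 [0.0063 0.0056 0.    ]
55 [0.0207 0.0168 0.    ]
40 [0.0318 0.0314 0.    ]
25 [ 0.0387  0.0483 -0.    ]
10.5 [ 0.041   0.0658 -0.    ]
```

```bash
sed -i 's/\[.4278,-.2963\]/[.4290,-.2943]/' arc.py; python3 arc.py
```

```text
14.375 [ 0.4445 -0.2261  0.0305] 0.01219916426404804 12.000369541347027 [ 0.53502331 19.21268763  6.95567831]
theta 77.14903120366267 0.06991322389381163
100 [-0.0271 -0.0057 -0.    ]
85 [-0.009  -0.0032 -0.    ]
70 [0.0078 0.0038 0.    ]
55 [0.0223 0.015  0.    ]
40 [0.0333 0.0296 0.    ]
25 [0.0402 0.0465 0.    ]
10.5 [ 0.0425  0.064  -0.    ]
```

Subtract about 3 mm in tool y for the commanded lead.

Call:
drive_tool --pt "0.0 0.004 -0.001 0 0 0 0" --pt "0.0 0.008 0.001 0 0 0 0" --pt "0.0 0.0155 0.006 0 0 0 0" --pt "0.0 0.0225 0.012 0 0 0 0" --pt "0.0 0.0285 0.0195 0 0 0 0"

```text
time_s: 15.0
eef_pos: [0.4798, -0.2407, 0.0309]
ee_rot: [-3.128, -0.283, -0.013]
wrist_force: [11.1, 19.3, -1.6]
gripper_width: 0.0122
gripper_force: 12.0
```

```bash
python3 arc.py
```

```text
15.0 [ 0.4798 -0.2407  0.0309] 0.012206631495696304 11.999294087290764 [11.11118746 19.34891015 -1.64162241]
theta 46.55452502289257 0.07383300381973118
100 [-0.0592 -0.0264 -0.0005]
85 [-0.0411 -0.0239 -0.0004]
70 [-0.0242 -0.0168 -0.0002]
55 [-0.0098 -0.0056 -0.0001]
40 [0.0013 0.009  0.    ]
25 [0.0082 0.0259 0.0001]
10.5 [0.0104 0.0434 0.0001]
```

Call:
drive_tool --pt "0.0 0.005 0.001 0 0 0 0" --pt "0.0 0.0074 0.0042 0 0 0 0" --pt "0.0 0.0099 0.0083 0 0 0 0" --pt "0.0 0.012 0.0125 0 0 0 0" --pt "0.0 0.0141 0.0171 0 0 0 0"

```text
time_s: 15.62
eef_pos: [0.495, -0.2561, 0.0306]
ee_rot: [3.128, 0.283, 0.008]
wrist_force: [4.3, 6.7, 0.4]
gripper_width: 0.0124
gripper_force: 12.0
```

Call:
drive_tool --pt "0.0 0.0025 0.004 0 0 0 0" --pt "0.0 0.0041 0.0079 0 0 0 0" --pt "0.0 0.0052 0.012 0 0 0 0" --pt "0.0 0.0059 0.0164 0 0 0 0" --pt "0.0 0.0062 0.021 0 0 0 0"

```text
time_s: 16.25
eef_pos: [0.5032, -0.2763, 0.0304]
ee_rot: [3.128, 0.283, 0.004]
wrist_force: [2.2, 3.9, 1.2]
gripper_width: 0.0124
gripper_force: 12.0
```

Call:
drive_tool --pt "0.0 0 0.003 0 0 0 0" --pt "0.0 0 0.0055 0 0 0 0" --pt "0.0 0 0.0055 0 0 0 0"

```text
time_s: 16.62
eef_pos: [0.5039, -0.2817, 0.0304]
ee_rot: [3.128, 0.283, 0.003]
wrist_force: [4.1, 3.4, 1.5]
gripper_width: 0.0124
gripper_force: 12.0
```

Call:
drive_tool --pt "0.0 0 0.0015 0 0 0 0" --pt "0.0 0 0.003 0 0 0 0" --pt "0.0 0 0.003 0 0 0 0"

```text
time_s: 17.0
eef_pos: [0.5041, -0.2824, 0.0303]
ee_rot: [-3.127, -0.282, -0.002]
wrist_force: [3.3, 19.2, 6.9]
gripper_width: 0.0123
gripper_force: 12.0
```

End stop reached: x = -2.7 mm in the board frame, -3 expected. I'll release and look.

Call:
drive_tool --pt "0.0 0 -0.0015 0 0 0 0" --pt "0.03 0 -0.002 0 0 0 0" --pt "0.03 0 -0.002 0 0 0 0" --pt "0.03 0 -0.002 0 0 0 0" --pt "0.03 0 -0.002 0 0 0 0"

```text
time_s: 17.62
eef_pos: [0.5026, -0.2828, 0.0299]
ee_rot: [-3.129, -0.282, 0.001]
wrist_force: [-0.5, 0.1, 1.2]
gripper_width: 0.0296
gripper_force: 0.0
```

Call:
drive_tool --pt "0.03 0 0 -0.02 0 0 0" --pt "0.03 0 0 -0.06 0 0 0" --pt "0.03 0 0 -0.11 0 0 0" --pt "0.03 -0.04 -0.04 -0.15 0 0 0" --pt "0.03 -0.07 -0.07 -0.18 0 0 0"

```text
time_s: 18.25
eef_pos: [0.4204, -0.2259, 0.2109]
ee_rot: [3.129, 0.281, -0.0]
wrist_force: [0.4, 0.0, 1.3]
gripper_width: 0.0297
gripper_force: 0.0
```

```bash
python3 - <<'E'
from h import *
p,r,o=tool(); print(o['time_s'],p,o['gripper_width'],o['wrist_force'])
p,d,c=snap('wrist','w7.png'); P=cloud(d,c)
M=np.array([.505,-.285]);a=np.radians(-79.5);X=np.array([np.cos(a),np.sin(a)]);Y=np.array([-X[1],X[0]])
B=(P[...,:2]-M)@np.c_[X,Y]
m=(abs(B[...,0])<.025)&(B[...,1]>-.09)&(B[...,1]<.03)&(P[...,2]>.031)&(P[...,2]<.05); print('knob',m.sum(),B[m].mean(0) if m.any() else '')
for lo in np.arange(-.08,.04,.015):
    k=(B[...,0]>-.03)&(B[...,0]<.004)&(B[...,1]>=lo)&(B[...,1]<lo+.015)&(P[...,2]>.012)&(P[...,2]<.021)
    if k.sum()>5: print('bar',lo.round(3),k.sum(),np.percentile(B[k][:,0],[5,50,95]).round(4))
v,u=np.mgrid[0:384,0:512]; uv=project(np.r_[M,.02],c)[0].astype(int); print(uv)
cv2.imwrite('pics/w7c.png',cv2.resize(p[:260,:,::-1],None,fx=1.5,fy=1.5))
E
```

```text
18.25 [ 0.4204115  -0.22591426  0.21090529] 0.029713238925669874 [0.43824093 0.01223362 1.3109252 ]
knob 129 [-0.00338385 -0.01276763]
bar -0.08 104 [-0.0106 -0.0045  0.0025]
bar -0.065 81 [-0.0079 -0.0038  0.0006]
bar -0.05 93 [-0.0088 -0.0044 -0.0001]
bar -0.035 97 [-0.0087 -0.0047  0.0001]
bar -0.02 47 [-0.0089 -0.0058  0.0007]
bar -0.005 68 [-0.0087 -0.005  -0.    ]
[318 115]
```

View pics/w7c.png

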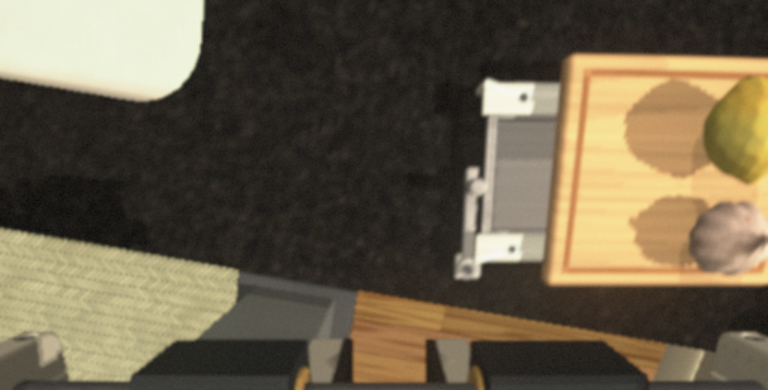

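The keeper lies across the opening, parallel to the board's y (bar from (467,265) to (475,170)), with the tray home behind it at (525,180). The arm is clear, so I'll hand in.

```bash
python3 -c "
from station import *
print(sign_off())"
```

```text
the job is handed in; nothing more can be done
None
```

The tray is home against the stop, the keeper is shut behind it, and the job was handed in at about 18 s; I kept the arm clear of the glass and spice jar, but did not re-check them afterwards.

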